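# Run a fingertip along the day pill box to fold its lids shut

### The arm

A 7-joint arm with a two-finger parallel gripper is mounted at the origin on the work surface. World frame = base frame: x ahead of the robot, y to its left, z up, the work surface at z = 0. Lengths are in m, angles in degrees, forces in N, time in s.
With the tool pointing down it reaches from about 0.425 to 0.875 m from the base axis. Payload 4.7 kg.
Tool frame: the origin (TCP) lies at the very end of the fingers, on their centre line; the grasp point (between the pads) lies env.grip_point_offset behind it (env.grip_point_offset is the distance from the TCP to the grasp point, in m); z points along the fingers, y is the direction in which the jaws open and shut (so a half turn about z gives the same grasp; the last joint's range is limited). The gripper opens to 87 mm and grips with 3 to 60 N. Pads are 19 mm wide; open, the fingers measure 117 mm over their backs; the gripper's body (75 mm by 190 mm) begins 51 mm behind the grasp point.
Start: joints at [76.496, 18.392, -4.016, 83.108, 1.295, 78.541, -3.26], TCP at [0.161, -0.63, 0.223] pointing down, gripper open.
Joint ranges: [-163.93, 163.93], [-17.29, 119.83], [-79.2, 71.16], [3.27, 140.29], [-89.18, 269.18], [5.43, 117.66], [-154.24, 154.24]. Speed limits (degrees/s): [147.25, 147.25, 180, 180, 180, 180, 180].

### API

Orientations are given as [roll, pitch, yaw] about the fixed x, y, z axes, in that order (R = Rz(yaw) Ry(pitch) Rx(roll)).
In Python, from cell import env gives the robot as it stands.
- The arm moves only by the tool send_rows, never from a script. Its argument "plan" is a list of rows, each a list of 7 numbers: the finger opening in mm, from 0 to 87, then the shift along the tool's x, y, z in mm, then the turn, a rotation vector about the tool's x, y, z in rad. A call has 1 to 12 rows; each row shifts and turns the commanded pose from where the row before left it, along the tool's axes as they then stand; what a row does not reach is not made up. A row lasts 1/10 s, in which the tool goes at most 50 mm and 8.59 degrees, less where a joint would pass 70% of its speed; a pose out of reach is approached as far as the arm can. A call is refused whole if a number of a shift passes 50 or a number of a turn 0.15, either way. A call with a gripper value outside its range is refused whole. The fingers move at their own pace and stop on an object; "grip_force" is the grip in N (left out, the last holds). Time passes only in rows, so rows that do not move let the fingers close. It gives the time, the measured TCP pose, the force and the opening at its end, in the units of the state.
- env.get_obs(): the state, without advancing time (a new reading comes with each control period).
- env.read_camera(name): name is "scene" or "top" or "wrist"; returns the picture (384x512x3 uint8, red, green, blue); there is no depth.
- env.get_calibration(name): a dict with "fx", "fy", "cx", "cy" (pixels), "extrinsics" (4x4, takes a point from camera to world coordinates). Camera axes: x right, y down, z forward; pixel columns grow to the right and rows downward; lengths in m; the calibration is good to about 2 mm. A picture is of the moment at which its call begins: read the wrist's pose just before it. get_calibration takes no time and is no camera call; for the wrist camera it gives the pose at the moment of the call.
- env.sign_off(): hands the job in, once; it reports no verdict.
Trained networks look in the newest picture that a camera, given by its name, has taken for a name from the list of things; names that differ only in an ending like _2 or _b are one class to them, and where a whole thing is asked for, a point or a joint stands for the part that bears it (a point fixed in the world has none). Each returns a list of dicts, best first, with "confidence" (0 to 1); they miss things now and then, are a little off and sometimes report something else, mostly with a low value. They report only what shows in the picture. A call takes as long as a camera call.
- env.regions_of(camera, query): "region" (384x512 bool, what is visible of it) and "rect" ([left, top, right, bottom] in pixels, round what is visible of it).
The state is a dict: "time_s": time; "qpos": joint angles; "joint_velocities": joint speeds; "effort": joint torques, N m; "tool_pos": TCP position; "tool_rot": TCP orientation; "force": force on the tool from outside, world axes, zero at the start; "wrist_torque": the same for the moment, N m; "grip_width": finger opening in m.
Only numpy, scipy, OpenCV 4.12 (cv2) and the standard library are available. Lean on these libraries where they do the work, as an engineer would, in place of code of your own. Each camera call takes 0.05 s, during which the arm holds its last target. There are 200 camera calls.

### The job

The patient's day pill box has been filled and all five of its lids stand open. Run a fingertip lightly along the row, starting at the blue end and working towards the plain end, so that the lids fold down one after another and all five end up fully shut. Do not pick the box up, shove it away or press hard on it, and leave the things around it alone.

Things in the scene. Friction and masses are not known exactly. Their poses are not given: they have to be found in the camera images.
- daybox: loose white pill box, a bar 198 mm long, 44 mm wide, about 0.25 kg, on a non-slip rubber sole: five lidded compartments in a row. Origin: centre of its underside. Its x axis runs along the row from the blue end (x = -98 mm) to the plain end (+97 mm), z up. Lid hinge lines at x = -84, -48, -12, +24, +60 mm, 26 mm above the table; shut lids' top faces are 28.5 mm above the table
- blue_end (a point): middle of the top face of the solid blue block (12 mm long, 44 mm wide) at the box's blue end, 92 mm from the box's centre and 28.5 mm above the table, level with the shut lids. Each lid is hinged at its edge nearer this block, so an open lid leans up and away from it; a stroke away from the block folds the lids down, the other way catches under them
- lid1 (a joint): opening angle (rad) of the lid nearest the blue end (rising-sun mark); 0 = shut flat, grows as it opens (about 1.9 at most); a stiff plain hinge: it stays where it is left, folds with well under 1 N at its free edge, and has no catch or spring. A clear 33.5 (along the row) x 44 x 2.5 mm plate, hinged at its edge nearer the blue end, with a 14 x 5 mm ear on one long side
- lid2 (a joint): opening angle (rad) of the lid second from the blue end (yellow sun mark); 0 = shut flat, grows as it opens (about 1.9 at most); a stiff plain hinge: it stays where it is left, folds with well under 1 N at its free edge, and has no catch or spring. A clear 33.5 (along the row) x 44 x 2.5 mm plate, hinged at its edge nearer the blue end, with a 14 x 5 mm ear on one long side
- lid3 (a joint): opening angle (rad) of the lid in the middle of the row (setting-sun mark); 0 = shut flat, grows as it opens (about 1.9 at most); a stiff plain hinge: it stays where it is left, folds with well under 1 N at its free edge, and has no catch or spring. A clear 33.5 (along the row) x 44 x 2.5 mm plate, hinged at its edge nearer the blue end, with a 14 x 5 mm ear on one long side
- lid4 (a joint): opening angle (rad) of the lid fourth from the blue end (blue moon mark); 0 = shut flat, grows as it opens (about 1.9 at most); a stiff plain hinge: it stays where it is left, folds with well under 1 N at its free edge, and has no catch or spring. A clear 33.5 (along the row) x 44 x 2.5 mm plate, hinged at its edge nearer the blue end, with a 14 x 5 mm ear on one long side
- lid5 (a joint): opening angle (rad) of the lid farthest from the blue end (grey bar mark); 0 = shut flat, grows as it opens (about 1.9 at most); a stiff plain hinge: it stays where it is left, folds with well under 1 N at its free edge, and has no catch or spring. A clear 33.5 (along the row) x 44 x 2.5 mm plate, hinged at its edge nearer the blue end, with a 14 x 5 mm ear on one long side
- lid1_edge (a point): middle of the free edge, on the top face, of the lid nearest the blue end (rising-sun mark); 33.5 mm from its hinge; 28.5 mm above the table when shut
- lid2_edge (a point): middle of the free edge, on the top face, of the lid second from the blue end (yellow sun mark); 33.5 mm from its hinge; 28.5 mm above the table when shut
- lid3_edge (a point): middle of the free edge, on the top face, of the lid in the middle of the row (setting-sun mark); 33.5 mm from its hinge; 28.5 mm above the table when shut
- lid4_edge (a point): middle of the free edge, on the top face, of the lid fourth from the blue end (blue moon mark); 33.5 mm from its hinge; 28.5 mm above the table when shut
- lid5_edge (a point): middle of the free edge, on the top face, of the lid farthest from the blue end (grey bar mark); 33.5 mm from its hinge; 28.5 mm above the table when shut
- medcup: loose clear medicine cup, 42 mm across, 36 mm high, beside the box; origin at the centre of its base
- tabjar: loose amber tablet jar, 44 mm across, 62 mm high, beside the box; origin at the centre of its base
- sanitiser: loose hand-rub bottle with blue cap, 60 mm across, 155 mm high; origin at the centre of its base

How it is judged (in metres and radians):
On the way, in this order (a step that is already met when the one before it is completed fails the run):
1. the lid nearest the blue end is shut first (value of joint lid1 below 0.08 rad).
2. then, going on along the row, the middle lid is shut (value of joint lid3 below 0.08 rad).
3. then the last lid, at the plain end, is shut (value of joint lid5 below 0.08 rad).
At the end, for the whole second after the job is handed in: All five lids are within 0.08 rad of flat shut (free edge under 3 mm up); the box stands flat and at rest within 30 mm of where it was; cup, jar and bottle upright and within 20 mm of where they were (value of joint each of lid1, lid2, lid3, lid4, lid5 below 0.08 rad and distance of daybox from where it was at the start of the episode below 0.03 m and angle between daybox's own z axis and vertical below 0.05 rad and linear speed of daybox below 0.02 m/s and distance of each of medcup, tabjar, sanitiser from where it was at the start of the episode below 0.02 m and angle between each of medcup, tabjar, sanitiser's own z axis and vertical below 0.3 rad); the robot touches nothing.
It fails at once if the box is lifted or tipped (height (world z) of daybox above 0.01 m or angle between daybox's own z axis and vertical above 0.2 rad).
It fails at once if the box is shoved more than 30 mm away (distance of daybox from where it was at the start of the episode above 0.03 m).
It fails at once if the box or a lid is pressed hard (over 40 N) (contact force between the fingers and daybox above 40 N).
It fails at once if the cup, the jar or the bottle is moved more than 20 mm or tipped (distance of any of medcup, tabjar, sanitiser from where it was at the start of the episode above 0.02 m or angle between any of medcup, tabjar, sanitiser's own z axis and vertical above 0.3 rad).
It also fails if it takes over 48 s, if anything falls off the work surface, if the arm or the gripper's body presses on something with over 40 N, if the wrist force passes 120 N, or if a joint passes its speed limit or range.

## Working session

There is one attempt and no reset: what is moved stays moved. The work goes in short steps, Python scripts to look and compute and a tool call to move; the robot and the scene stay as the last step left them, time stands still between calls to the robot, and variables do not carry over. Pictures are saved under pics/ and viewed, about 8 in all and at most 12, crops included, and the job is handed in when it is done.

Besides the shell and the picture viewer there is one more tool, called after "Call:" as a command line: name --pt "numbers of a row" for each row, then --argument value for the rest. send_rows: Moves the arm, as the interface text tells. Its arguments: {"type":"object","properties":{"plan":{"type":"array"},"grip_force":{"type":"number"}},"required":["plan"]}

```bash
ls; mkdir -p pics
python3 - <<'E'
from cell import env
import cv2,numpy as np
o=env.get_obs(); print({k:np.round(v,3).tolist() for k,v in o.items()}, env.grip_point_offset)
a=env.read_camera("top"); b=env.read_camera("scene")
for n,i in(("top",a),("scene",b)): cv2.imwrite(f"pics/{n}0.png",cv2.resize(i[:,:,::-1],None,fx=1.5,fy=1.5,interpolation=cv2.INTER_CUBIC))
for n in("top","scene"):
  c=env.get_calibration(n); print(n,{k:np.round(v,3).tolist() for k,v in c.items()})
  for q in("blue_end","daybox","lid1","lid5","medcup","tabjar","sanitiser"):
    for r in env.regions_of(n,q)[:1]:
      ys,xs=np.nonzero(r["region"]); print(n,q,round(r["confidence"],2),np.round(r["rect"]).tolist(),round(xs.mean(),1),round(ys.mean(),1))
E
```

```text
pics
{'time_s': 0.0, 'qpos': [76.494, 18.439, -4.016, 83.173, 1.298, 78.542, -3.259], 'joint_velocities': [-0.088, 0.009, -0.038, 0.046, -0.046, -0.051, -0.041], 'effort': [0.0, -49.129, -0.404, -31.253, -0.064, 0.044, 0.0], 'tool_pos': [0.161, -0.629, 0.221], 'tool_rot': [-179.891, 0.008, 14.318], 'force': [0.051, 0.131, 0.18], 'wrist_torque': [0.006, -0.028, 0.016], 'grip_width': 0.087} 0.0187
top {'fx': 498.601, 'fy': 498.601, 'cx': 259.465, 'cy': 191.847, 'extrinsics': [[-0.007, -0.998, 0.061, 0.483], [-1.0, 0.007, 0.011, -0.125], [-0.011, -0.061, -0.998, 1.309], [0.0, 0.0, 0.0, 1.0]]}
top daybox 0.97 [230.0, 151.0, 294.0, 212.0] 262.9 178.1
top lid1 0.77 [246.0, 177.0, 261.0, 198.0] 253.2 185.8
top lid5 0.77 [246.0, 177.0, 261.0, 198.0] 253.2 185.8
top medcup 0.74 [290.0, 196.0, 304.0, 213.0] 295.7 204.3
top tabjar 0.72 [245.0, 117.0, 260.0, 138.0] 252.6 128.6
top sanitiser 0.56 [363.0, 190.0, 390.0, 215.0] 373.8 202.0
scene {'fx': 354.304, 'fy': 354.304, 'cx': 255.441, 'cy': 203.372, 'extrinsics': [[0.803, 0.366, -0.471, 0.964], [0.596, -0.511, 0.619, -0.63], [-0.014, -0.778, -0.629, 0.596], [0.0, 0.0, 0.0, 1.0]]}
scene blue_end 0.66 [251.0, 196.0, 276.0, 260.0] 264.0 230.5
scene daybox 0.78 [250.0, 198.0, 278.0, 262.0] 264.0 230.6
scene lid1 0.52 [267.0, 209.0, 272.0, 210.0] 267.5 211.5
scene lid5 0.52 [267.0, 209.0, 272.0, 210.0] 267.5 211.5
scene medcup 0.68 [211.0, 222.0, 226.0, 244.0] 218.7 232.9
scene tabjar 0.97 [305.0, 225.0, 325.0, 253.0] 315.9 238.2
scene sanitiser 0.92 [133.0, 233.0, 173.0, 305.0] 151.1 273.8
```

Run:
```python
import cv2,numpy as np
a=cv2.imread("pics/top0.png"); a=a[int(90*1.5):int(240*1.5),int(210*1.5):int(410*1.5)]
cv2.imwrite("pics/top1.png",cv2.resize(a,(800,600),interpolation=cv2.INTER_CUBIC))
from cell import env
def lift(n,u,v,z):
  c=env.get_calibration(n);E=c["extrinsics"];d=E[:3,:3]@[(u-c["cx"])/c["fx"],(v-c["cy"])/c["fy"],1];return (E[:3,3]+d*(z-E[2,3])/d[2]).round(3)
for n,u,v,z in(("top",262.9,178.1,.03),("top",295.7,204.3,.02),("top",252.6,128.6,.03),("top",373.8,202,.1),("top",230,212,.0285),("top",294,151,.02)): print(u,v,lift(n,u,v,z))
```

```text
262.9 178.1 [ 0.596 -0.121  0.03 ]
295.7 204.3 [ 0.528 -0.205  0.02 ]
252.6 128.6 [ 0.725 -0.095  0.03 ]
373.8 202 [ 0.53  -0.389  0.1  ]
230 212 [ 0.509 -0.035  0.028]
294 151 [ 0.667 -0.202  0.02 ]
```

View pics/top1.png

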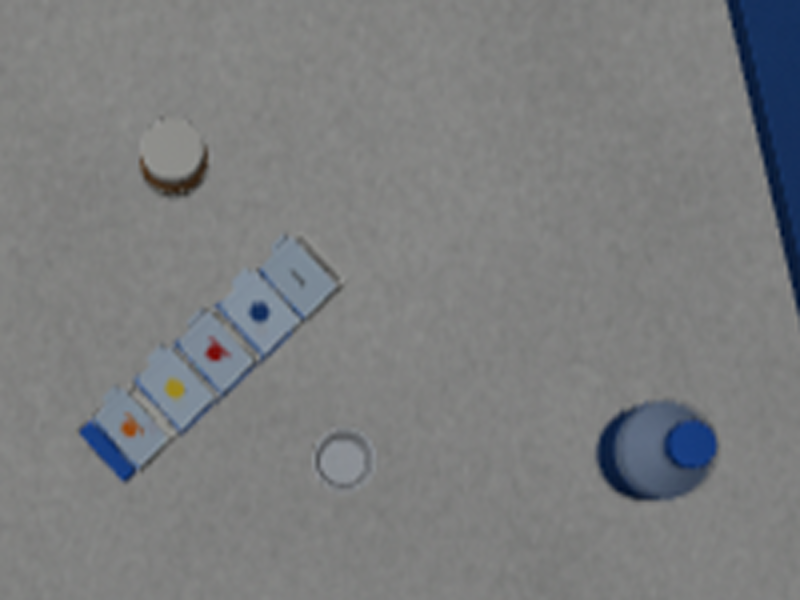

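View pics/scene0.png

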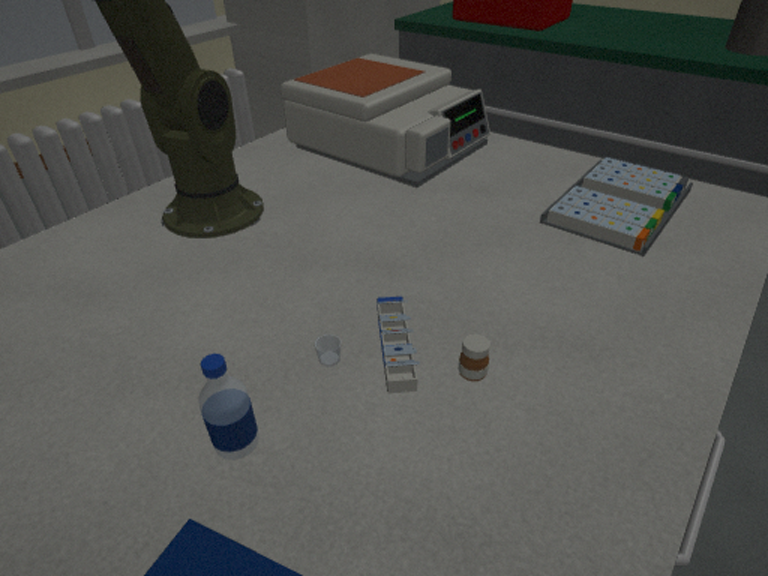

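The top view shows the blue block at about (237,203) in the full image, with the row running up and right to about (290,155), so the box yaw is about -46°. The lids lean up and away from the blue block at roughly 0.7 rad. The cup (296,204) and jar (253,128) are beside the box, and the bottle (374,202) is further off. The scene view agrees. I'll move above the box with the fingers closed.

Call:
send_rows --pt "0 32 -27 -4 0 0 0" --pt "0 32 -27 -4 0 0 0" --pt "0 32 -27 -4 0 0 0" --pt "0 32 -27 -4 0 0 0" --pt "0 32 -27 -4 0 0 0" --pt "0 32 -27 -4 0 0 0" --pt "0 32 -27 -4 0 0 0" --pt "0 32 -27 -4 0 0 0" --pt "0 32 -27 0 0 0 0" --pt "0 32 -27 0 0 0 0" --pt "0 32 -27 0 0 0 0" --pt "0 32 -27 0 0 0 0" --grip_force 10

```text
time_s: 2.0
tool_pos: [0.4535, -0.2195, 0.2549]
tool_rot: [179.9, -0.0, 14.3]
force: [0.5, -0.0, 0.3]
grip_width: 0.0028
```

Call:
send_rows --pt "0 32 -27 0 0 0 0" --pt "0 32 -27 0 0 0 0" --pt "0 32 -27 0 0 0 0" --pt "0 32 -27 0 0 0 0" --pt "0 0 0 0 0 0 0.149" --pt "0 0 0 0 0 0 0.149" --pt "0 0 0 0 0 0 0.149" --pt "0 0 0 0 0 0 0.149" --pt "0 0 0 0 0 0 0.149" --pt "0 0 0 0 0 0 0.149" --pt "0 0 0 0 0 0 0.149" --pt "0 0 0 0 0 0 0"

```text
time_s: 3.2
tool_pos: [0.55, -0.0847, 0.2547]
tool_rot: [180.0, -0.0, -45.5]
force: [-0.1, 0.7, -0.6]
grip_width: 0.0005
```

Run:
```python
from cell import env
import cv2,numpy as np
o=env.get_obs(); print({k:np.round(o[k],3).tolist() for k in("time_s","tool_pos","tool_rot","qpos","force","grip_width")})
c=env.get_calibration("wrist"); print({k:np.round(v,3).tolist() for k,v in c.items()})
a=env.read_camera("wrist"); cv2.imwrite("pics/w1.png",cv2.resize(a[:,:,::-1],None,fx=1.5,fy=1.5))
np.save("w1.npy",c["extrinsics"])
```

```text
{'time_s': 3.2, 'tool_pos': [0.55, -0.085, 0.255], 'tool_rot': [179.993, -0.02, -45.474], 'qpos': [34.188, 8.092, -31.011, 93.012, 4.242, 80.056, -132.777], 'force': [-0.069, 0.661, -0.631], 'grip_width': 0.001}
{'fx': 342.229, 'fy': 342.229, 'cx': 255.928, 'cy': 188.393, 'extrinsics': [[-0.714, -0.675, -0.186, 0.601], [-0.7, 0.688, 0.19, -0.136], [-0.0, 0.266, -0.964, 0.416], [0.0, 0.0, 0.0, 1.0]]}
```

View pics/w1.png

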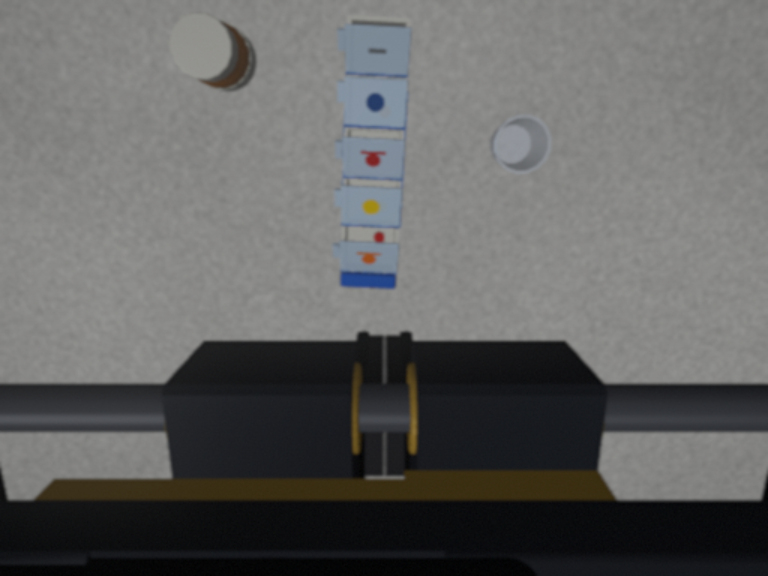

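The wrist view shows the blue block at (368,281) in the 1.5x image, with the row running straight up it to the far wall at (380,23). The lids' free edges are at rows of about 241, 185, 137, 76 and 26. Next I'll solve for the box pose and lid angles.

Run:
```python
from cell import env
import numpy as np
from scipy.optimize import brentq
c=env.get_calibration("wrist");E=c["extrinsics"]
def lift(u,v,z):
  d=E[:3,:3]@[(u-c["cx"])/c["fx"],(v-c["cy"])/c["fy"],1];return E[:3,3]+d*(z-E[2,3])/d[2]
def proj(p):
  q=E[:3,:3].T@(p-E[:3,3]);return c["fx"]*q[0]/q[2]+c["cx"],c["fy"]*q[1]/q[2]+c["cy"]
b=lift(368.5/1.5,281/1.5,.0285); f=lift(379.5/1.5,23/1.5,.026)
d=(f-b)[:2]; L=np.linalg.norm(d); d/=L; yaw=np.degrees(np.arctan2(d[1],d[0]))
print("blue",b,"far",f,"L (expect .189)",L,"yaw",yaw,"centre",b[:2]+.092*d)
for i,(h,r) in enumerate(zip((-84,-48,-12,24,60),(241,185,137,76,26))):
  g=lambda t:proj(np.r_[b[:2]+d*(.092+h/1e3+.0335*np.cos(t)-.0025*np.sin(t)),.026+.0335*np.sin(t)+.0025*np.cos(t)])[1]*1.5-r
  T=np.arange(0,1.95,.1); print(i+1,[(round(t,1),round(g(t))) for t in T[::2]])
```

```text
blue [ 0.53525475 -0.05193791  0.0285    ] far [ 0.65845093 -0.18939777  0.026     ] L (expect .189) 0.18458740324817988 yaw -48.13222940777283 centre [ 0.59665682 -0.12044913]
1 [(np.float64(0.0), -13), (np.float64(0.2), -10), (np.float64(0.4), -5), (np.float64(0.6), 1), (np.float64(0.8), 9), (np.float64(1.0), 18), (np.float64(1.2), 27), (np.float64(1.4), 36), (np.float64(1.6), 45), (np.float64(1.8), 53)]
2 [(np.float64(0.0), -5), (np.float64(0.2), -2), (np.float64(0.4), 2), (np.float64(0.6), 8), (np.float64(0.8), 15), (np.float64(1.0), 24), (np.float64(1.2), 33), (np.float64(1.4), 43), (np.float64(1.6), 52), (np.float64(1.8), 61)]
3 [(np.float64(0.0), -7), (np.float64(0.2), -6), (np.float64(0.4), -2), (np.float64(0.6), 3), (np.float64(0.8), 10), (np.float64(1.0), 19), (np.float64(1.2), 28), (np.float64(1.4), 38), (np.float64(1.6), 48), (np.float64(1.8), 58)]
4 [(np.float64(0.0), 1), (np.float64(0.2), 1), (np.float64(0.4), 4), (np.float64(0.6), 9), (np.float64(0.8), 16), (np.float64(1.0), 24), (np.float64(1.2), 34), (np.float64(1.4), 44), (np.float64(1.6), 55), (np.float64(1.8), 65)]
5 [(np.float64(0.0), -5), (np.float64(0.2), -6), (np.float64(0.4), -4), (np.float64(0.6), 1), (np.float64(0.8), 7), (np.float64(1.0), 15), (np.float64(1.2), 25), (np.float64(1.4), 35), (np.float64(1.6), 47), (np.float64(1.8), 58)]
```

Call:
send_rows --pt "0 -4 -11 0 0 0 0.035" --pt "0 0 0 35 0 0 0" --pt "0 0 0 35 0 0 0" --pt "0 0 0 35 0 0 0" --pt "0 0 0 35 0 0 0" --pt "0 0 0 35 0 0 0" --pt "0 0 0 0 0 0 0" --pt "0 0 0 0 0 0 0"

```text
time_s: 4.05
tool_pos: [0.5551, -0.074, 0.0799]
tool_rot: [180.0, 0.0, -47.3]
force: [0.4, 0.4, 1.0]
grip_width: 0.0005
```

Run:
```python
from cell import env
import cv2,numpy as np
o=env.get_obs(); print({k:np.round(o[k],4).tolist() for k in("time_s","tool_pos","tool_rot","qpos","force")})
a=env.read_camera("wrist"); s=env.read_camera("scene")[170:290,190:340]
w=cv2.resize(a,(512,384)); s=cv2.resize(s,(480,384),interpolation=cv2.INTER_CUBIC)
cv2.imwrite("pics/w2.png",cv2.resize(np.hstack([w,s])[:,:,::-1],(800,310)))
```

```text
{'time_s': 4.05, 'tool_pos': [0.5551, -0.074, 0.0799], 'tool_rot': [179.9974, 0.035, -47.3407], 'qpos': [31.5581, 16.724, -30.5641, 104.6558, 9.5854, 61.2066, -139.928], 'force': [0.387, 0.4133, 0.9945]}
```

View pics/w2.png

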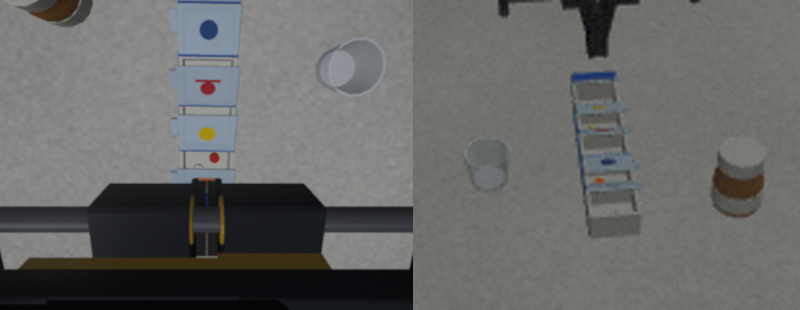

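The fingertip at (207,180) sits over lid1 and is centred on the row. The scene crop shows all the lids up and the cup and jar clear. Now I'll press lid1 down with a forward, downward stroke.

Call:
send_rows --pt "0 -6 0 10 0 0 0" --pt "0 0 0 10 0 0 0" --pt "0 0 0 8 0 0 0" --pt "0 2 0 6 0 0 0" --pt "0 2 0 5 0 0 0" --pt "0 2 0 5 0 0 0" --pt "0 1 0 3 0 0 0" --pt "0 0 0 1 0 0 0" --pt "0 0 0 0 0 0 0"

```text
time_s: 5.05
tool_pos: [0.5557, -0.0749, 0.0314]
tool_rot: [180.0, 0.0, -47.5]
force: [-0.1, 0.3, -0.0]
grip_width: 0.0004
```

Call:
send_rows --pt "0 0 0 1 0 0 0" --pt "0 0 0 1 0 0 0" --pt "0 0 0 0 0 0 0"

```text
time_s: 5.35
tool_pos: [0.5556, -0.0748, 0.0296]
tool_rot: [180.0, -0.0, -47.4]
force: [-0.2, -0.3, 0.1]
grip_width: 0.0005
```

Call:
send_rows --pt "0 0 0 1 0 0 0" --pt "0 0 0 0 0 0 0"

```text
time_s: 5.55
tool_pos: [0.5559, -0.0749, 0.029]
tool_rot: [-180.0, -0.0, -47.4]
force: [-1.6, 0.2, 2.9]
grip_width: 0.0003
```

```bash
cat > look.py <<'E'
from cell import env
import cv2,numpy as np,sys
o=env.get_obs(); print({k:np.round(o[k],4).tolist() for k in("time_s","tool_pos","qpos","force")})
a=env.read_camera("wrist"); s=env.read_camera("scene")[180:280,200:325]
w=cv2.resize(a,(512,384)); s=cv2.resize(s,(480,384),interpolation=cv2.INTER_CUBIC)
cv2.imwrite(sys.argv[1],cv2.resize(np.hstack([w,s])[:,:,::-1],(800,310)))
E
python3 look.py pics/w3.png
```

```text
{'time_s': 5.55, 'tool_pos': [0.5559, -0.0749, 0.029], 'qpos': [30.5066, 20.4619, -29.6282, 106.8117, 12.0826, 55.7995, -141.8498], 'force': [-1.6442, 0.2196, 2.925]}
```

View pics/w3.png

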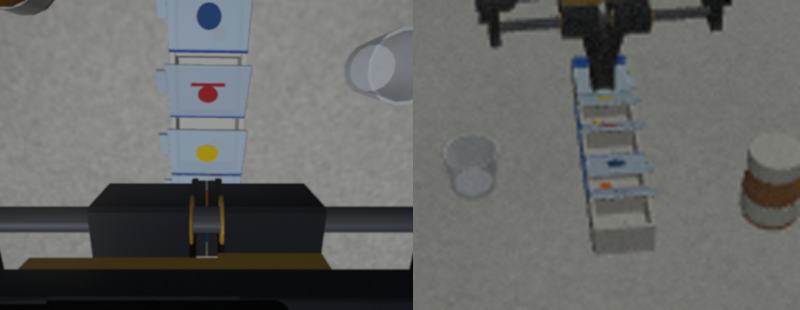

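Lid1 is down: contact came at z = 0.029 with about 3 N, and lids 2–5 are still up. Now lid2.

Call:
send_rows --pt "0 0 0 -16 0 0 0" --pt "0 10 0 -16 0 0 0" --pt "0 10 0 0 0 0 0" --pt "0 10 0 0 0 0 0" --pt "0 0 0 10 0 0 0" --pt "0 0 0 6 0 0 0" --pt "0 2 0 5 0 0 0" --pt "0 2 0 5 0 0 0" --pt "0 2 0 3 0 0 0" --pt "0 0 0 2 0 0 0" --pt "0 0 0 1 0 0 0" --pt "0 0 0 0 0 0 0"

```text
time_s: 6.85
tool_pos: [0.5801, -0.1015, 0.029]
tool_rot: [180.0, -0.0, -47.5]
force: [-0.6, -1.3, 2.4]
grip_width: 0.0005
```

```bash
python3 look.py pics/w4.png
```

```text
{'time_s': 6.85, 'tool_pos': [0.5801, -0.1015, 0.029], 'qpos': [31.1672, 23.3884, -28.497, 102.8408, 13.0813, 57.0306, -139.9798], 'force': [-0.5899, -1.3247, 2.3794]}
```

View pics/w4.png

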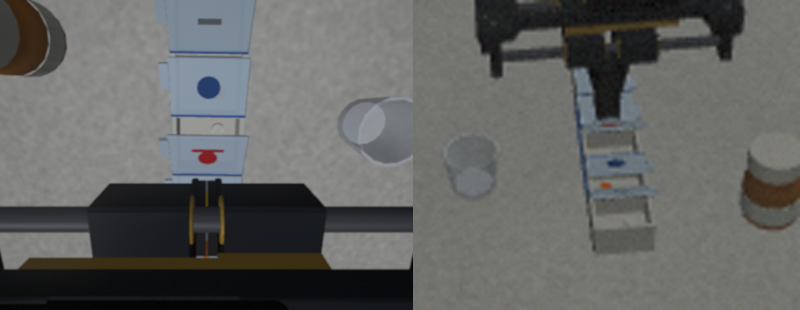

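Lid2 is down at 2.4 N, lids 3–5 are still up, and the box hasn't moved. J7 is moving away from its limit. I'll repeat the stroke for lids 3, 4 and 5.

Call:
send_rows --pt "0 0 0 -16 0 0 0" --pt "0 10 0 -16 0 0 0" --pt "0 10 0 0 0 0 0" --pt "0 10 0 0 0 0 0" --pt "0 0 0 10 0 0 0" --pt "0 0 0 6 0 0 0" --pt "0 2 0 5 0 0 0" --pt "0 2 0 5 0 0 0" --pt "0 2 0 3 0 0 0" --pt "0 0 0 2 0 0 0" --pt "0 0 0 1 0 0 0" --pt "0 0 0 0 0 0 0"

```text
time_s: 8.15
tool_pos: [0.6044, -0.128, 0.029]
tool_rot: [180.0, -0.0, -47.5]
force: [-1.5, -0.3, 2.8]
grip_width: 0.0005
```

```bash
python3 look.py pics/w5.png
```

```text
{'time_s': 8.15, 'tool_pos': [0.6044, -0.128, 0.029], 'qpos': [31.6986, 26.3681, -27.4797, 98.6196, 13.956, 58.4028, -138.1547], 'force': [-1.4671, -0.2848, 2.8203]}
```

View pics/w5.png

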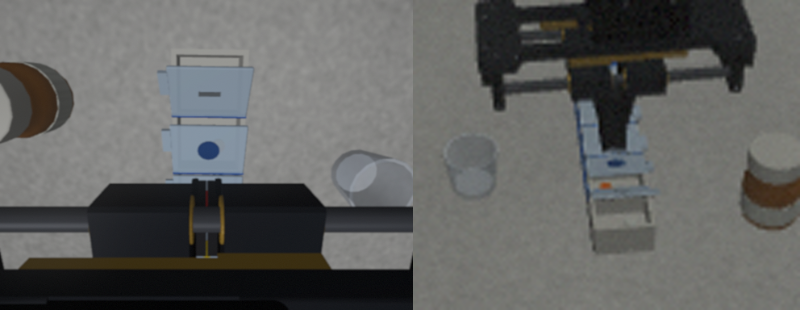

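Lid3 is down, and lids 4 and 5 are still up. Continuing with those two.

Call:
send_rows --pt "0 0 0 -16 0 0 0" --pt "0 10 0 -16 0 0 0" --pt "0 10 0 0 0 0 0" --pt "0 10 0 0 0 0 0" --pt "0 0 0 10 0 0 0" --pt "0 0 0 6 0 0 0" --pt "0 2 0 5 0 0 0" --pt "0 2 0 5 0 0 0" --pt "0 2 0 3 0 0 0" --pt "0 0 0 2 0 0 0" --pt "0 0 0 1 0 0 0" --pt "0 0 0 0 0 0 0"

```text
time_s: 9.45
tool_pos: [0.6288, -0.1546, 0.029]
tool_rot: [180.0, -0.0, -47.5]
force: [-1.0, -0.0, 2.4]
grip_width: 0.0005
```

Call:
send_rows --pt "0 0 0 -16 0 0 0" --pt "0 10 0 -16 0 0 0" --pt "0 10 0 0 0 0 0" --pt "0 10 0 0 0 0 0" --pt "0 0 0 10 0 0 0" --pt "0 0 0 6 0 0 0" --pt "0 2 0 5 0 0 0" --pt "0 2 0 5 0 0 0" --pt "0 2 0 3 0 0 0" --pt "0 0 0 2 0 0 0" --pt "0 0 0 1 0 0 0" --pt "0 0 0 0 0 0 0"

```text
time_s: 10.65
tool_pos: [0.6531, -0.1811, 0.029]
tool_rot: [180.0, -0.0, -47.5]
force: [-2.2, 0.6, 3.1]
grip_width: 0.0008
```

Both met the same contact at z = 0.029. I'll lift straight up and look back along the row.

Call:
send_rows --pt "0 0 0 -10 0 0 0" --pt "0 0 0 -30 0 0 0" --pt "0 -40 0 -30 0 0 0" --pt "0 -40 0 -30 0 0 0" --pt "0 -40 0 -30 0 0 0" --pt "0 -40 0 -30 0 0 0" --pt "0 -40 0 -20 0 0 0" --pt "0 0 0 0 0 0 0" --pt "0 0 0 0 0 0 0"

```text
time_s: 11.55
tool_pos: [0.5182, -0.0331, 0.2101]
tool_rot: [-179.9, -0.2, -47.4]
force: [0.3, 0.6, 0.2]
grip_width: 0.0004
```

```bash
python3 look.py pics/w6.png
python3 - <<'E'
from cell import env
import numpy as np
c=env.get_calibration("top");E=c["extrinsics"]
env.read_camera("top")
for q,z in(("daybox",.025),("medcup",.02),("tabjar",.03),("sanitiser",.1)):
  for r in env.regions_of("top",q)[:1]:
    ys,xs=np.nonzero(r["region"]);print(q,round(r["confidence"],2),r["rect"],xs.mean().round(1),ys.mean().round(1))
E
```

```text
{'time_s': 11.55, 'tool_pos': [0.5182, -0.0331, 0.2101], 'qpos': [32.7592, 4.4986, -33.5027, 101.7022, 2.7101, 74.3744, -138.7369], 'force': [0.2643, 0.6493, 0.1711]}
daybox 0.64 [233.7, 150.8, 295.0, 203.9] 264.8 176.4
medcup 0.72 [288.6, 198.9, 305.7, 212.1] 296.0 204.5
tabjar 0.77 [244.6, 117.7, 259.2, 138.9] 252.6 129.2
sanitiser 0.72 [364.1, 186.8, 390.8, 215.5] 373.5 201.8
```

View pics/w6.png

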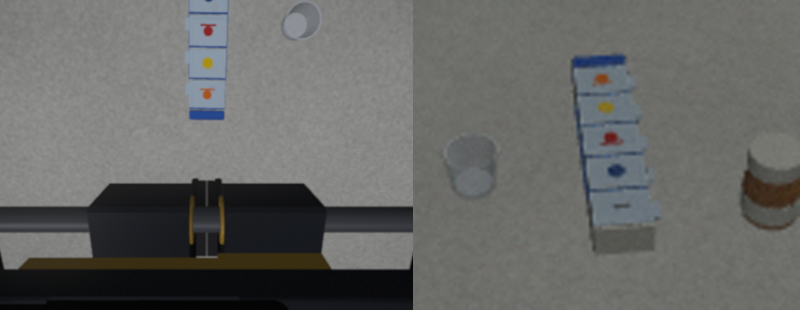

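All five lids lie flat in the scene view, with even spacing and no gaps. The box, cup, jar and bottle are where they started, and the arm is clear.

```bash
python3 -c "
from cell import env
print(env.sign_off())"
```

```text
the job is handed in; nothing more can be done
None
```

I closed all five lids in order, from the blue end to the plain end, and handed the job in at about 12 s. It gave no verdict.

- **Method:** I used the closed fingertip in a light forward-and-down stroke on each lid, lifting slightly between lids. It was not one continuous drag along the row, because that risked shoving the box.
- **Force:** At the end of each stroke the tip met a firm stop at z = 0.029 m with about 2.4–3.1 N upward. That matches the shut lid height of 28.5 mm and is well under the 40 N limit.
- **Lids:** The last scene view showed all five lids flat. The last wrist view agreed but only took in about three and a half lids. I did not measure the lid angles directly.
- **Surroundings:** The box showed no visible shift, and the cup, jar and bottle were within 1 pixel of where they started in the top view. The arm stood clear, with the fingertip 0.21 m above the table.
- **Disagreements:** The first wrist measurement made the box about 4 mm too short. It also put the box's yaw 2° off the top view (-48° against -46°), so I used -47.5°.

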